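Tip a bearing pedestal up on to its foot on the marking-out plate

TASK

The blue bearing pedestal lies on its side on the marking-out plate with its ring sticking out over the plate's left edge. Clear the steel offcut and the brass nut out of the way of its foot, keeping them on the plate, and tip the pedestal up gently on its heel, neither clamping it nor lifting it off the plate, until it stands upright by itself with its whole foot on the plate. Then take the gripper off it, press down lightly on the top of the ring for a second to check that it does not rock, and leave it standing; the finished green pedestal and the scribing block must stay standing where they are.

Things in the scene. Friction and masses are not known exactly. Their poses are not given: they have to be found in the camera images.
- plate: Dark cast-iron marking-out plate, fixed on the bench: 300 mm along its x, 450 mm along its y, working face 60 mm above the bench. Origin: centre of its underside (on the bench); z up. Its x points roughly to the robot's right, so its left edge, as the robot sees it, is at its x = -150 mm.
- casting: Blue cast-aluminium bearing pedestal, loose, 0.58 to 0.86 kg, 165 mm tall: foot 36 mm (x) by 120 mm (y) by 14 mm thick, two legs and a web (28 mm deep, under 95 mm wide), ring on top. Origin: centre of the sole; z from sole to ring, y along the foot. It starts lying on its -x side on the plate, z level and pointing roughly to the robot's left (world +y), x up. Centre of mass 74 mm above the sole.
- ring_center (a point): Centre of the pedestal's bearing ring, on its z axis 120 mm from the sole: 90 mm outside diameter, 62 mm bore along the pedestal's x, 36 mm deep (as deep as the foot). At the start the ring sticks out 20 to 70 mm beyond the plate's left edge, its underside level with the working face, so there are 60 mm free beneath it.
- heel (a point): Middle of the heel: the sole's edge on the pedestal's -x side, 18 mm from the sole's centre, lying on the plate at the start. Tipped about it, the pedestal comes to stand on the 36 mm strip just beyond where its sole was (towards the robot's right). It stands alone but topples if it leans more than about 13 degrees.
- crown (a point): Topmost point of the pedestal's ring, mid-depth, 165 mm from the sole: the place to press. At the start it is the free end over the plate's left edge, 18 mm above the level of the working face.
- offcut: Loose bright-steel bar offcut, 20 mm (x) by 42 mm (y) by 12 mm high, 0.08 kg, lying on the plate just beyond the sole, where the foot must come down. Origin: centre of its underside.
- nut: Loose brass hexagon nut lying flat, 24 mm across flats, 13 mm high, 0.04 kg, beside the offcut where the foot must come down. Origin: centre of its underside.
- finished: Finished green pedestal, the same casting, standing upright and loose near one end of the plate with its foot roughly along the plate's x (its own y is roughly along the plate x). Origin: centre of its sole. To be left alone.
- gauge: Scribing block standing loose near the other end of the plate: steel base 85 mm (x) by 50 mm (y) by 28 mm high, a 9 mm upright spindle to 206 mm above the plate, 15 mm to its +x, and a level scriber across it about 150 mm up, reaching from x = -55 to +75 mm. Origin: centre of its base's underside. To be left alone.
- file: Flat file with a wooden handle, fixed on the bench to the right of the plate, 25 mm high; blade to its +y (105 mm from the origin), handle to its -y (155 mm). Origin: on the bench, under the root of the blade.

How it is judged:
On the way, in this order (a step that is already met when the one before it is completed fails the run):
1. the blue pedestal stands upright by itself on the plate, not touched by the gripper (angle between casting's own z axis and vertical below 0.035 rad and z of casting in the frame of plate between 0.057 and 0.064 m and contact force between the fingers and casting below 0.05 N and angular speed of casting below 0.1 rad/s), for 0.3 s.
2. the top of its ring is pressed lightly by the fingers, from above, and it stays upright without rocking (angle between casting's own z axis and vertical below 0.035 rad and z of casting in the frame of plate between 0.057 and 0.064 m and contact force between the fingers and casting above 1 N and horizontal distance between the grasp point and crown below 0.045 m and z of the grasp point in the frame of plate above 0.225 m), for 0.3 s.
At the end, for the whole second after the job is handed in: The blue pedestal stands upright (within 2 degrees) and still, its whole foot flat on the plate, after a light press on top of its ring; offcut and nut still lie on the plate; the green pedestal and the scribing block stand upright within 20 mm of where they were; the gripper touches nothing (angle between each of casting, finished, gauge's own z axis and vertical below 0.035 rad and z of casting in the frame of plate between 0.057 and 0.064 m and x of casting in the frame of plate between -0.132 and 0.132 m and y of casting in the frame of plate between -0.166 and 0.166 m and linear speed of casting below 0.01 m/s and angular speed of casting below 0.05 rad/s and z of offcut in the frame of plate between 0.055 and 0.09 m and z of nut in the frame of plate between 0.055 and 0.09 m).
It fails at once if the blue pedestal clamped or pressed hard (over 40 N from the fingers) (contact force between the fingers and casting above 40 N).
It fails at once if the blue pedestal lifted off the plate (heel more than 30 mm above the working face) (z of heel in the frame of plate above 0.09 m).
It fails at once if the blue pedestal dropped or slammed down (turning faster than 6 rad/s) (angular speed of casting above 6 rad/s).
It fails at once if the green pedestal moved more than 20 mm or tipped (distance of finished from where it was at the start of the episode above 0.02 m or angle between finished's own z axis and vertical above 0.15 rad).
It fails at once if the scribing block moved more than 20 mm or tipped (distance of gauge from where it was at the start of the episode above 0.02 m or angle between gauge's own z axis and vertical above 0.15 rad).
It also fails if it takes over 69 s, if anything falls off the work surface, if the arm or the gripper's body presses on something with over 40 N, if the wrist force passes 120 N, or if a joint passes its speed limit or range.

ROBOT

A 6-joint arm with a two-finger parallel gripper is mounted at the origin on the work surface. World frame = base frame: x ahead of the robot, y to its left, z up, the work surface at z = 0. Lengths are in m, angles in rad, forces in N, time in s.
With the tool pointing down it reaches from about 0.375 to 0.9 m from the base axis. Payload 3.1 kg.
Tool frame: the origin (TCP) lies midway between the tips of the shut fingers; the grasp point (between the pads) lies 19 mm behind it (robot.grip_depth is the distance from the TCP to the grasp point, in m); z points along the fingers, y is the direction in which the jaws open and shut (so a half turn about z gives the same grasp; the last joint's range is limited). The gripper opens to 87 mm and grips with 3 to 60 N. Pads are 19 mm wide; open, the fingers measure 117 mm over their backs; the gripper's body (75 mm by 190 mm) begins 51 mm behind the grasp point.
Start: joints at [-1.319, 0.527, 1.433, -0, 1.181, -0.178], TCP at [0.261, -0.568, 0.194] pointing down, gripper open.
Joint ranges: [-3.08, 3.08], [-0.75, 2.2], [0.22, 2.44], [-1.43, 4.57], [0, 2.65], [-2.85, 2.85]. Speed limits (rad/s): [2.79, 2.79, 3.14, 3.14, 3.14, 3.14].

INTERFACE

Orientations are given as a unit quaternion [x, y, z, w].
In Python, from rig import robot gives the robot as it stands.
- The arm moves only by the tool carry_out, never from a script. Its arguments are lists of equal length, an entry for each row: "dr": the turn, a rotation vector about the world's x, y, z in rad, a list of three; "translation": the shift along the world's x, y, z in cm, a list of three; "grip": the opening, from 0 (shut) to 1 (fully open). A call has 1 to 20 rows; each row is the pose to reach, as a shift and turn from the pose commanded when the call began; what a row does not reach only later rows make up. A row lasts 1/12 s, in which the tool goes at most 41.7 mm and 7.16 degrees, less where a joint would pass 70% of its speed; a pose out of reach is approached as far as the arm can. A call with a gripper value outside its range is refused whole. The fingers move at their own pace and stop on an object; "newtons" is the grip in N (left out, the last holds). Time passes only in rows, so rows that repeat a pose let the fingers close. It gives the time, the measured TCP pose, the force and the opening at its end, in the units of the state.
- robot.get_obs(): the state, without advancing time (a new reading comes with each control period).
- robot.camera(name): name is "scene" or "side" or "wrist"; returns a dict with "color" (420x560x3 uint8, blue, green, red), "camera_matrix" (3x3 intrinsics, pixels), "T" (4x4, takes a point from camera to world coordinates). Camera axes: x right, y down, z forward; pixel columns grow to the right and rows downward; lengths in m; the calibration is good to about 2 mm. A picture is of the moment at which its call begins. There is no depth.
- robot.hand_in(): hands the job in, once; it reports no verdict.
The state is a dict: "time": time; "q": joint angles; "joint_velocities": joint speeds; "joint_torque": joint torques, N m; "position": TCP position; "tool_rot": TCP orientation; "ft_force": force on the tool from outside, world axes, zero at the start; "moment": the same for the moment, N m; "grip_width": finger opening in m.
Only numpy, scipy, OpenCV 4.12 (cv2) and the standard library are available. Lean on these libraries where they do the work, as an engineer would, in place of code of your own. Each camera call takes 0.05 s, during which the arm holds its last target. There are 200 camera calls.

## Working session

There is one attempt and no reset: what is moved stays moved. The work goes in short steps, Python scripts to look and compute and a tool call to move; the robot and the scene stay as the last step left them, time stands still between calls to the robot, and variables do not carry over. Pictures are saved under pics/ and viewed, about 8 in all and at most 12, crops included, and the job is handed in when it is done.

Besides the shell and the picture viewer there is one more tool, called after "Emit:" by a JSON object that holds its "method" and its "body". carry_out: Moves the arm, as the interface text tells. Its arguments: {"type":"object","properties":{"dr":{"type":"array"},"translation":{"type":"array"},"grip":{"type":"array"},"newtons":{"type":"number"}},"required":["dr","translation","grip"]}

```bash
ls; mkdir -p pics
python3 - <<'E'
from rig import robot
import cv2
for n in ("scene","side"):
    c=robot.camera(n); cv2.imwrite(f"pics/{n}0.png",c["color"]); print(n,c["camera_matrix"].tolist(),c["T"].round(4).tolist())
print(robot.get_obs())
E
```

```text
pics
scene [[502.74328810581835, 0.0, 279.75714687568944], [0.0, 502.74328810581835, 215.79430752680184], [0.0, 0.0, 1.0]] [[0.6222, 0.5541, -0.5531, 1.2928], [0.7828, -0.4496, 0.4302, -0.6279], [-0.0104, -0.7006, -0.7135, 0.9771], [0.0, 0.0, 0.0, 1.0]]
side [[473.0423672132649, 0.0, 284.082630122577], [0.0, 473.0423672132649, 209.76025385222164], [0.0, 0.0, 1.0]] [[0.9467, -0.2076, 0.2463, 0.3659], [-0.3219, -0.5807, 0.7478, -0.7446], [-0.0122, -0.7872, -0.6166, 0.6141], [0.0, 0.0, 0.0, 1.0]]
{'time': 0.1, 'q': array([-1.31847340e+00,  5.28332672e-01,  1.43375044e+00, -1.88251131e-05,
        1.18140371e+00, -1.78499964e-01]), 'joint_velocities': array([ 0.00103272, -0.00278443, -0.00100082,  0.00065676, -0.00195431,
        0.00180149]), 'joint_torque': array([-5.34212686e-04, -4.40986741e+01, -1.77150160e+01,  6.33875490e-02,
        5.34041645e-02, -5.74964724e-05]), 'position': array([ 0.26085536, -0.56718989,  0.19270199]), 'tool_rot': array([ 9.76887327e-01,  2.13752786e-01, -4.36489449e-05, -9.46117541e-04]), 'ft_force': array([-0.07983145,  0.39070431, -0.48389911]), 'moment': array([0.02276305, 0.01151729, 0.00012434]), 'grip_width': 0.08690799885442967}
```

View pics/scene0.png

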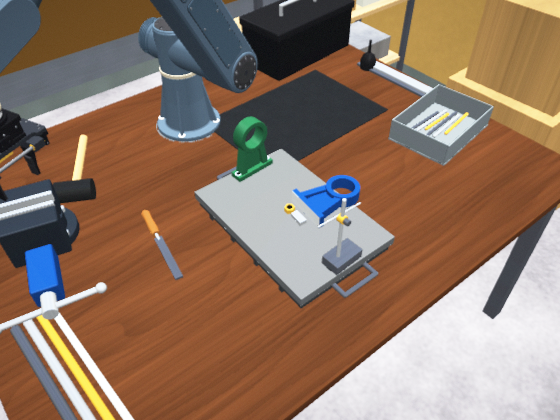

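View pics/side0.png

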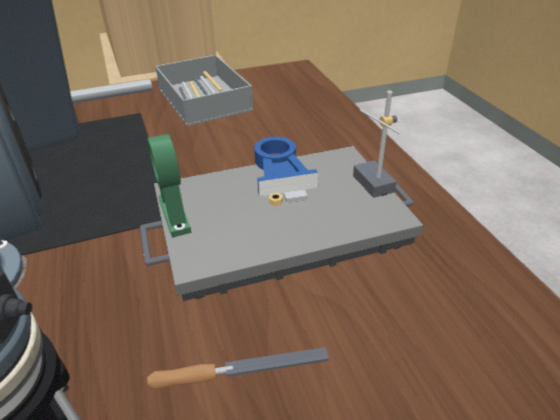

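The scene and side pictures show the blue pedestal lying with its ring over the far-left edge (side px ~275,150) and its sole at ~(288,184). The nut is at (276,198), the offcut at (296,196), the green pedestal on the left and the gauge on the right. I'll enlarge both.

Run:
```python
import cv2,numpy as np
a=cv2.imread("pics/side0.png")[130:230,245:395]; b=cv2.imread("pics/scene0.png")[165:275,280:400]
a=cv2.resize(a,None,fx=5.2,fy=5.2,interpolation=cv2.INTER_CUBIC)
cv2.imwrite("pics/c1.png",a)
b=cv2.resize(b,None,fx=5,fy=5,interpolation=cv2.INTER_CUBIC); cv2.imwrite("pics/c2.png",b)
```

```text
(no output)
```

View pics/c1.png

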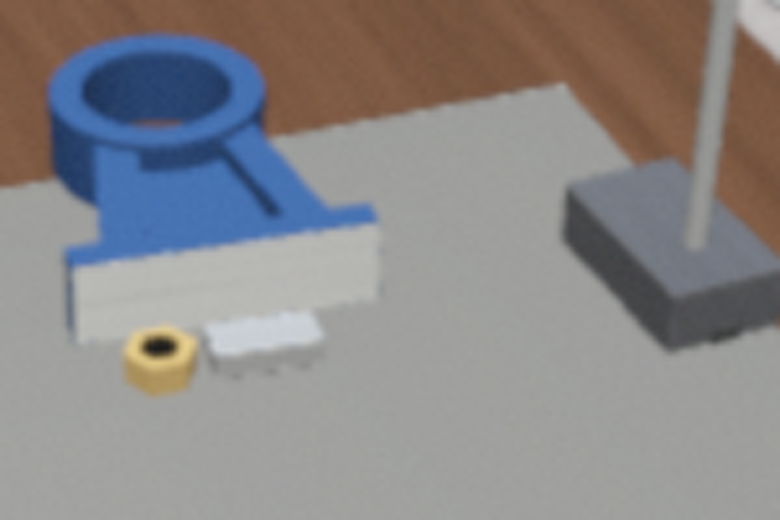

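View pics/c2.png

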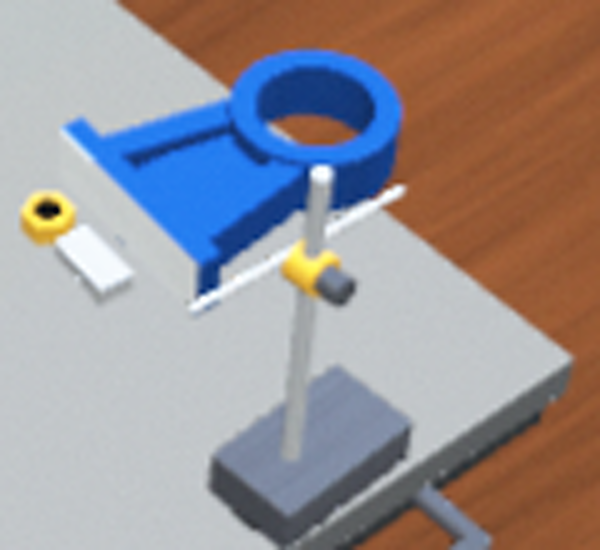

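```bash
cat > h.py <<'E'
from rig import robot
import numpy as np
K={"scene":((502.743,279.757,215.794),[[0.6222,0.5541,-0.5531,1.2928],[0.7828,-0.4496,0.4302,-0.6279],[-0.0104,-0.7006,-0.7135,0.9771]]),
"side":((473.042,284.083,209.760),[[0.9467,-0.2076,0.2463,0.3659],[-0.3219,-0.5807,0.7478,-0.7446],[-0.0122,-0.7872,-0.6166,0.6141]])}
def ray(cam,u,v,z):
    (f,cx,cy),T=K[cam];T=np.array(T);d=T[:,:3]@[(u-cx)/f,(v-cy)/f,1];p=T[:,3]
    return (p+d*(z-p[2])/d[2]).round(4)[:2]
E
python3 - <<'E'
from h import *
s=lambda u,v,z:ray("side",245+u/5.2,130+v/5.2,z)
c=lambda u,v,z:ray("scene",280+u/5,165+v/5,z)
print("heel",s(75,342,.06),s(378,297,.06),"top",s(68,262,.096),s(380,225,.096),"scene top",c(64,135,.096),c(195,262,.096),"heelR",c(197,305,.06))
print("ring",s(157,90,.096),c(318,105,.096))
print("nut",s(160,346,.073),c(48,210,.073))
print("off",[s(*p,.072) for p in((205,322),(318,312),(325,340),(212,357))],[c(*p,.072) for p in((57,238),(85,226),(132,271),(104,292))])
print("plate",s(565,85,.06),s(0,188,.06),c(572,360,.06),c(110,0,.06))
print("gauge",[s(*p,.088) for p in((568,187),(673,158),(668,300))],"spindle",s(695,248,.088),ray("side",389,93,.266),c(320,172,.266))
print("scriber",c(192,308,.21),c(402,188,.21))
print("green foot",ray("side",170,233,.06),ray("side",190,230,.06),"ring top",ray("side",162,137,.225),ray("scene",252,117,.225))
print("plate corners",ray("scene",195,193,.06),ray("scene",302,292,.06),ray("scene",283,151,.06),ray("scene",393,237,.06))
E
```

```text
heel [ 0.5558 -0.0137] [ 0.6751 -0.0252] top [ 0.5552 -0.0122] [ 0.6733 -0.0286] scene top [ 0.5637 -0.0171] [ 0.6746 -0.0255] heelR [ 0.6725 -0.0201]
ring [0.6246 0.0951] [0.6294 0.1   ]
nut [ 0.5803 -0.0439] [ 0.5831 -0.0435]
off [array([ 0.6012, -0.0339]), array([ 0.6434, -0.0422]), array([ 0.6395, -0.0597]), array([ 0.5966, -0.0556])] [array([ 0.6009, -0.0522]), array([ 0.6032, -0.0356]), array([ 0.6426, -0.0378]), array([ 0.6449, -0.0581])]
plate [0.8125 0.0963] [0.5569 0.1002] [0.8156 0.0977] [0.4636 0.0997]
gauge [array([ 0.7574, -0.0176]), array([ 0.8058, -0.0125]), array([ 0.7589, -0.0993])] spindle [ 0.7841 -0.0724] [ 0.7816 -0.0732] [ 0.7876 -0.068 ]
scriber [ 0.7739 -0.1223] [ 0.7777 -0.0031]
green foot [ 0.3725 -0.0677] [ 0.4079 -0.0715] ring top [ 0.3927 -0.0174] [ 0.3824 -0.0064]
plate corners [ 0.3715 -0.1982] [ 0.799  -0.1843] [0.3798 0.0978] [0.8135 0.095 ]
```

From the crops: the heel middle is at about (0.615,-0.018) and the ring centre at (0.627,0.098). The nut is at (0.582,-0.044) and the offcut at (0.622,-0.047). First I'll sweep both along -x with shut fingers.

Emit:
{"method": "carry_out", "body": {"translation": [[2.5,3.2,0],[5,6.4,0],[7.5,9.6,0],[10,12.8,0],[12.5,16,0],[15,19.2,0],[17.5,22.4,0],[20,25.6,0],[22.5,28.8,0],[25,32,0],[27.5,35.2,0],[30,38.4,0],[32.5,41.6,0],[35,44.8,0],[37.5,48,0],[40,51,0],[40.9,51.8,0],[40.9,51.8,-3],[40.9,51.8,-6],[40.9,51.8,-9]], "dr": [[0,0,-0.03],[0,0,-0.06],[0,0,-0.09],[0,0,-0.12],[0,0,-0.15],[0,0,-0.18],[0,0,-0.21],[0,0,-0.24],[0,0,-0.27],[0,0,-0.3],[0,0,-0.33],[0,0,-0.36],[0,0,-0.39],[0,0,-0.41],[0,0,-0.43],[0,0,-0.43],[0,0,-0.43],[0,0,-0.43],[0,0,-0.43],[0,0,-0.43]], "grip": [0,0,0,0,0,0,0,0,0,0,0,0,0,0,0,0,0,0,0,0], "newtons": 5}}

```text
time: 1.77
position: [0.6702, -0.0495, 0.1027]
tool_rot: [1.0, 0.001, 0.0, 0.0]
ft_force: [-0.7, 0.3, -0.3]
grip_width: 0.0005
```

Emit:
{"method": "carry_out", "body": {"translation": [[0,0,-2],[0,0,-3.8],[0,0,-3.8],[-1,0,-3.8],[-2,0,-3.8],[-3,0,-3.8],[-4,0,-3.8],[-5,0,-3.8],[-6,0,-3.8],[-7,0,-3.8],[-8,0,-3.8],[-9,0,-3.8],[-10,0,-3.8],[-11,0,-3.8],[-12,0,-3.8],[-13,0,-3.8],[-13.5,0,-3.8],[-13.5,0,-3.8],[-13,0,-3.8],[-13,0,0]], "dr": [[0,0,0],[0,0,0],[0,0,0],[0,0,0],[0,0,0],[0,0,0],[0,0,0],[0,0,0],[0,0,0],[0,0,0],[0,0,0],[0,0,0],[0,0,0],[0,0,0],[0,0,0],[0,0,0],[0,0,0],[0,0,0],[0,0,0],[0,0,0]], "grip": [0,0,0,0,0,0,0,0,0,0,0,0,0,0,0,0,0,0,0,0]}}

```text
time: 3.43
position: [0.5368, -0.0491, 0.0974]
tool_rot: [1.0, 0.0, -0.007, -0.002]
ft_force: [-0.8, 0.2, 0.0]
grip_width: 0.0004
```

Emit:
{"method": "carry_out", "body": {"translation": [[0,0,4],[0,0,8],[0,0,12],[0,0,16],[0.5,2,18],[1,4,20],[2,6,20],[3,8,20],[4,10,20],[5,12,20],[6,14,20],[7,16,20],[8,18,20],[9,20,20],[9,22,20],[9,24,18],[9,26,16],[9,28,14],[9,28,13],[9,28,13]], "dr": [[0,0,0],[0,0,0],[0,0,0],[0,0,0],[-0.1,0,0],[-0.2,0,0],[-0.3,0,0],[-0.4,0,0],[-0.5,0,0],[-0.6,0,0],[-0.7,0,0],[-0.8,0,0],[-0.9,0,0],[-1.0,0,0],[-1.1,0,0],[-1.2,0,0],[-1.3,0,0],[-1.3,0,0],[-1.3,0,0],[-1.3,0,0]], "grip": [0,0,0,0,0.7,0.7,0.7,0.7,0.7,0.7,0.7,0.7,0.7,0.7,0.7,0.7,0.7,0.7,0.7,0.7]}}

```text
time: 5.1
position: [0.6295, 0.2314, 0.2291]
tool_rot: [0.795, 0.003, -0.002, 0.606]
ft_force: [0.1, -0.6, 0.4]
grip_width: 0.061
```

Run:
```python
from h import *
import cv2
o=robot.get_obs(); print(o["q"].round(2),o["position"],o["tool_rot"])
a=robot.camera("scene")["color"];b=robot.camera("side")["color"]
a=cv2.resize(a[60:300,160:440],(700,600)); cv2.imwrite("pics/s1.png",a)
b=cv2.resize(b[80:280,120:400],(784,560)); cv2.imwrite("pics/s2.png",b)
```

```text
[ 0.59  1.05  0.9  -1.06  1.98  2.13] [0.6294565  0.23136146 0.22911426] [ 0.79546145  0.00262665 -0.0015654   0.60599647]
```

View pics/s2.png

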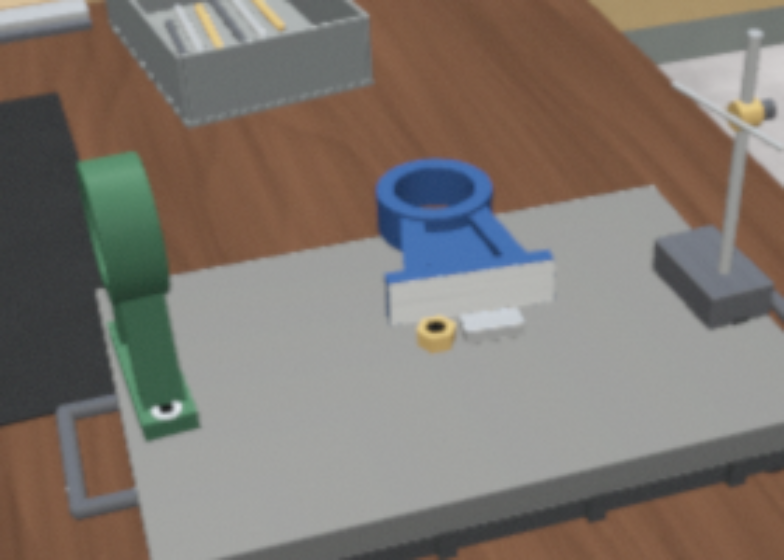

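The side crop shows the nut at about side px (275,199) and the offcut at (296,195), the same as before the sweep, with no gripper in view. I'll check the scene view.

View pics/s1.png

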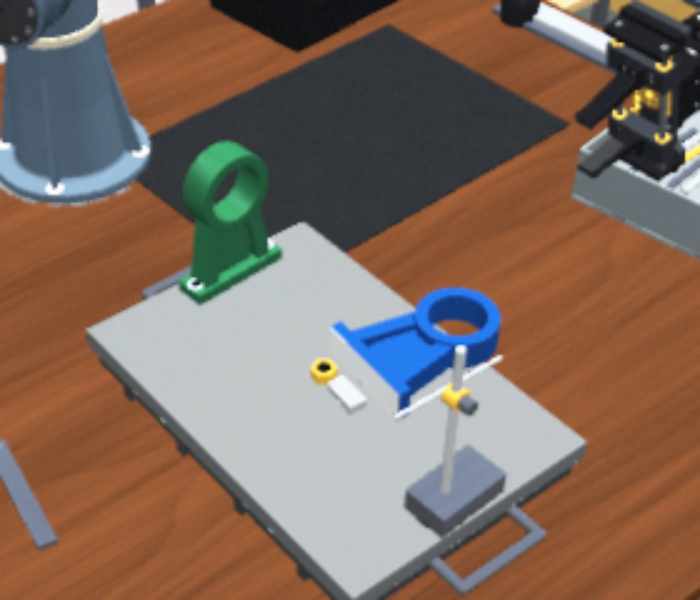

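The parts indeed haven't moved, and the seen fingertips look about 15 mm shorter than the TCP I predicted. I'll return and check the height with a picture at the plate.

Emit:
{"method": "carry_out", "body": {"translation": [[0,0,3],[0,-2,7],[0,-4,7],[0,-6,7],[1,-9,7],[1,-12,7],[2,-15,7],[2,-18,7],[3,-21,7],[3,-24,7],[4,-27,7],[4,-28,6],[4,-28,3],[4,-28,0],[4,-28,-4],[4,-28,-8],[4,-28,-12],[4,-28,-15],[4,-28,-17],[4,-28,-17]], "dr": [[0.1,0,0],[0.2,0,0],[0.3,0,0],[0.4,0,0],[0.5,0,0],[0.6,0,0],[0.7,0,0],[0.8,0,0],[0.9,0,0],[1.0,0,0],[1.1,0,0],[1.2,0,0],[1.3,0,0],[1.3,0,0],[1.3,0,0],[1.3,0,0],[1.3,0,0],[1.3,0,0],[1.3,0,0],[1.3,0,0]], "grip": [0,0,0,0,0,0,0,0,0,0,0,0,0,0,0,0,0,0,0,0]}}

```text
time: 6.87
position: [0.6671, -0.0514, 0.0619]
tool_rot: [1.0, -0.001, -0.003, -0.0]
ft_force: [-0.9, 0.3, 0.5]
grip_width: 0.0006
```

Run:
```python
from h import *
import cv2
b=robot.camera("side")["color"];a=robot.camera("scene")["color"]
o=robot.get_obs(); print(o["position"],o["tool_rot"],o["ft_force"],o["grip_width"])
b=cv2.resize(b[110:250,200:340],(400,400)); a=cv2.resize(a[150:270,250:370],(400,400)); cv2.imwrite("pics/s3.png",np.hstack([b,a]))
```

```text
[ 0.67102314 -0.05159941  0.06622306] [ 9.99998265e-01 -3.62882515e-04  1.69570614e-03  6.79778413e-04] [ 0.59532316 -1.03137179  0.59607577] 0.0004866410852381444
```

View pics/s3.png

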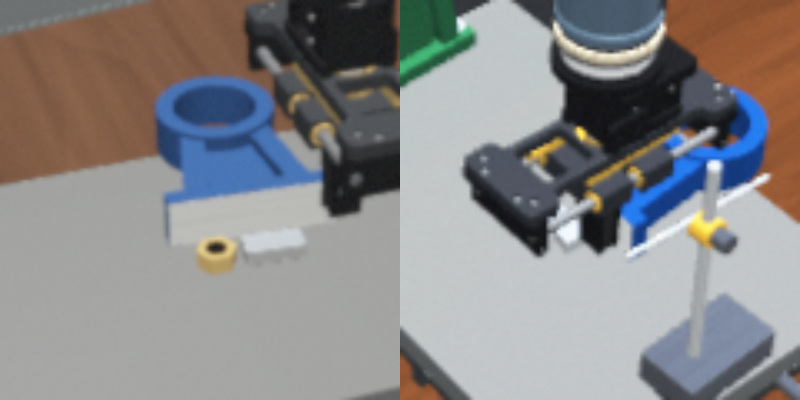

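Both views show the real fingertip about 18 mm short of the reported TCP, measured along the tool (side px (319,184) seen against (321,192) predicted). I'll lower by 18 mm and sweep again.

Emit:
{"method": "carry_out", "body": {"translation": [[0,0,-0.9],[0,0,-1.8],[0,0,-1.8],[-1,0,-1.8],[-2,0,-1.8],[-3,0,-1.8],[-4,0,-1.8],[-5,0,-1.8],[-6,0,-1.8],[-7,0,-1.8],[-8,0,-1.8],[-9,0,-1.8],[-10,0,-1.8],[-11,0,-1.8],[-12,0,-1.8],[-13,0,-1.8],[-13.5,0,-1.8],[-13.5,0,-1.8],[-13,0,-1.8],[-13,0,2]], "dr": [[0,0,0],[0,0,0],[0,0,0],[0,0,0],[0,0,0],[0,0,0],[0,0,0],[0,0,0],[0,0,0],[0,0,0],[0,0,0],[0,0,0],[0,0,0],[0,0,0],[0,0,0],[0,0,0],[0,0,0],[0,0,0],[0,0,0],[0,0,0]], "grip": [0,0,0,0,0,0,0,0,0,0,0,0,0,0,0,0,0,0,0,0]}}

```text
time: 8.63
position: [0.5368, -0.0489, 0.0771]
tool_rot: [1.0, 0.0, -0.007, -0.002]
ft_force: [-0.1, 0.5, -1.2]
grip_width: 0.0006
```

Run:
```python
from h import *
import cv2
a=robot.camera("side")["color"]
o=robot.get_obs(); print(o["position"],o["ft_force"])
hsv=cv2.cvtColor(a,cv2.COLOR_BGR2HSV); m=cv2.inRange(hsv,(18,90,120),(30,255,255)); m[:170]=0;m[235:]=0;m[:,:210]=0;m[:,330:]=0
n,l,st,c=cv2.connectedComponentsWithStats(m); print([(x.round(1).tolist(),int(s[4])) for x,s in zip(c[1:],st[1:]) if s[4]>15])
```

```text
[ 0.54330339 -0.0504557   0.08703124] [ 1.36756877 -0.84783937  3.86779575]
[([275.2, 199.6], 108)]
```

Run:
```python
from h import *
import cv2
def P(c):
    (f,cx,cy),T=K[c];T=np.array(T);R=T[:,:3];return np.array([[f,0,cx],[0,f,cy],[0,0,1]])@np.c_[R.T,-R.T@T[:,3]]
for s,c in (((319,184.5),(310,225)),((276,198.5),(289.5,207))):
    X=cv2.triangulatePoints(P("side"),P("scene"),np.array(s,float),np.array(c,float));print((X[:3]/X[3]).ravel())
b=robot.camera("side")["color"];a=robot.camera("scene")["color"];w=robot.camera("wrist");print(robot.get_obs()["position"],w["T"].round(3).tolist(),w["camera_matrix"].tolist())
b=cv2.resize(b[100:240,180:320],(400,400)); a=cv2.resize(a[140:260,220:340],(400,400));w=cv2.resize(w["color"],(267,200))
o=np.zeros((600,800,3),np.uint8);o[:400]=np.hstack([b,a]);o[400:,:267]=w; cv2.imwrite("pics/s4.png",o)
```

```text
[ 0.66875795 -0.04843077  0.08151443]
[ 0.58043179 -0.04214083  0.06844812]
[ 0.54228497 -0.05031143  0.08465166] [[0.001, -0.955, -0.296, 0.627], [-1.0, -0.0, -0.002, -0.049], [0.002, 0.296, -0.955, 0.278], [0.0, 0.0, 0.0, 1.0]] [[353.69002441091607, 0.0, 282.1196289347103], [0.0, 353.69002441091607, 200.6879340494643], [0.0, 0.0, 1.0]]
```

View pics/s4.png

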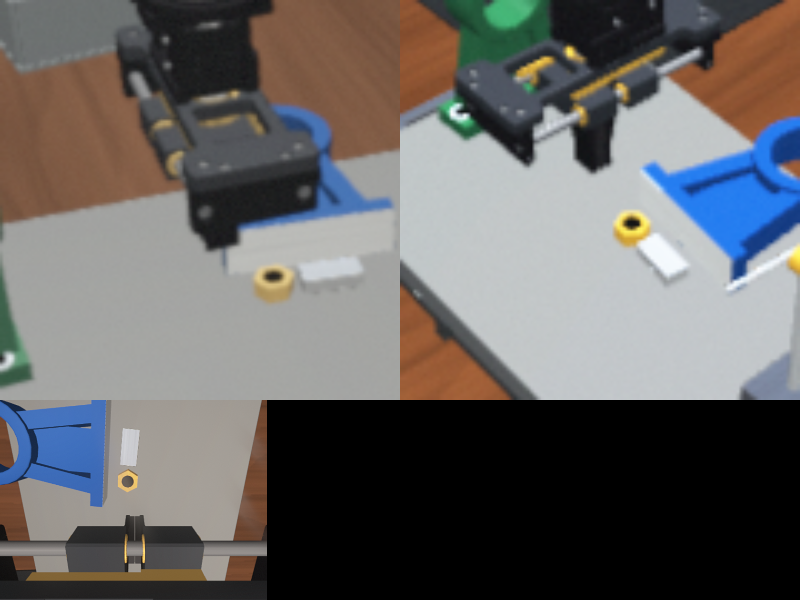

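The fingers line up with the parts sideways, so the tips must have passed above them. I'll find the plate by touch.

Emit:
{"method": "carry_out", "body": {"translation": [[0,0,-2],[0,0,-3.5],[0,0,-4],[0,0,-4.1],[0,0,-4.1],[0,0,-4.1]], "dr": [[0,0,0],[0,0,0],[0,0,0],[0,0,0],[0,0,0],[0,0,0]], "grip": [0,0,0,0,0,0]}}

```text
time: 9.33
position: [0.5405, -0.05, 0.0429]
tool_rot: [1.0, 0.0, 0.0, 0.0]
ft_force: [0.3, 0.1, 0.8]
grip_width: 0.0004
```

Emit:
{"method": "carry_out", "body": {"translation": [[0,0,-0.2],[0,0,-0.4],[0,0,-0.5],[0,0,-0.5],[0,0,-0.5]], "dr": [[0,0,0],[0,0,0],[0,0,0],[0,0,0],[0,0,0]], "grip": [0,0,0,0,0]}}

```text
time: 9.75
position: [0.54, -0.0499, 0.0376]
tool_rot: [1.0, 0.0, 0.0, 0.0]
ft_force: [0.4, -0.8, -0.4]
grip_width: 0.0004
```

Emit:
{"method": "carry_out", "body": {"translation": [[0,0,-0.2],[0,0,-0.4],[0,0,-0.4],[0,0,-0.4]], "dr": [[0,0,0],[0,0,0],[0,0,0],[0,0,0]], "grip": [0,0,0,0]}}

```text
time: 10.08
position: [0.5399, -0.0498, 0.0334]
tool_rot: [1.0, 0.0, -0.0, -0.0]
ft_force: [-0.3, 0.5, -1.3]
grip_width: 0.0005
```

Emit:
{"method": "carry_out", "body": {"translation": [[0,0,-0.2],[0,0,-0.4],[0,0,-0.4],[0,0,-0.4]], "dr": [[0,0,0],[0,0,0],[0,0,0],[0,0,0]], "grip": [0,0,0,0]}}

```text
time: 10.42
position: [0.5403, -0.05, 0.0314]
tool_rot: [1.0, 0.0, 0.001, 0.0]
ft_force: [-3.0, 0.1, 14.4]
grip_width: 0.0009
```

Emit:
{"method": "carry_out", "body": {"translation": [[0,0,-0.2],[0,0,-0.4],[0,0,-0.4],[0,0,-0.4]], "dr": [[0,0,0],[0,0,0],[0,0,0],[0,0,0]], "grip": [0,0,0,0]}}

```text
time: 10.75
position: [0.5404, -0.0499, 0.0312]
tool_rot: [1.0, 0.001, 0.001, 0.001]
ft_force: [-8.4, 1.8, 40.7]
grip_width: 0.0004
```

The plate is touched at a reported z of about 0.032, so the real tip is about 28 mm short of the TCP. I'll go back and sweep with the TCP at z = 0.037.

Emit:
{"method": "carry_out", "body": {"translation": [[0,0,3],[0,0,5],[4,0,5],[8,0,5],[12,0,5],[13,0,5],[13,0,3],[13,0,1.1],[13,0,1.1],[12,0,1.1],[11,0,1.1],[10,0,1.1],[9,0,1.1],[8,0,1.1],[7,0,1.1],[6,0,1.1],[5,0,1.1],[4,0,1.1],[3,0,1.1],[2,0,1.1]], "dr": [[0,0,0],[0,0,0],[0,0,0],[0,0,0],[0,0,0],[0,0,0],[0,0,0],[0,0,0],[0,0,0],[0,0,0],[0,0,0],[0,0,0],[0,0,0],[0,0,0],[0,0,0],[0,0,0],[0,0,0],[0,0,0],[0,0,0],[0,0,0]], "grip": [0,0,0,0,0,0,0,0,0,0,0,0,0,0,0,0,0,0,0,0]}}

```text
time: 12.42
position: [0.5601, -0.05, 0.0374]
tool_rot: [1.0, 0.0, 0.001, 0.0]
ft_force: [0.6, -0.1, -0.4]
grip_width: 0.0004
```

Emit:
{"method": "carry_out", "body": {"translation": [[-1,0,0],[-2,0,0],[-2.8,0,0],[-2.8,0,0],[-2.5,0,0],[-2.5,0,4],[-2.5,0,8],[-2.5,0,12]], "dr": [[0,0,0],[0,0,0],[0,0,0],[0,0,0],[0,0,0],[0,0,0],[0,0,0],[0,0,0]], "grip": [0,0,0,0,0,0,0,0]}}

```text
time: 13.08
position: [0.5353, -0.0498, 0.1571]
tool_rot: [1.0, 0.0, -0.001, -0.0]
ft_force: [0.7, -0.4, 0.1]
grip_width: 0.0007
```

Run:
```python
from h import *
import cv2
b=robot.camera("side")["color"];a=robot.camera("scene")["color"]; print(robot.get_obs()["position"])
b=cv2.resize(b[100:240,190:330],(400,400)); a=cv2.resize(a[140:260,230:350],(400,400))
cv2.imwrite("pics/s5.png",np.hstack([b,a]))
```

```text
[ 0.54122807 -0.05141387  0.16309419]
```

View pics/s5.png

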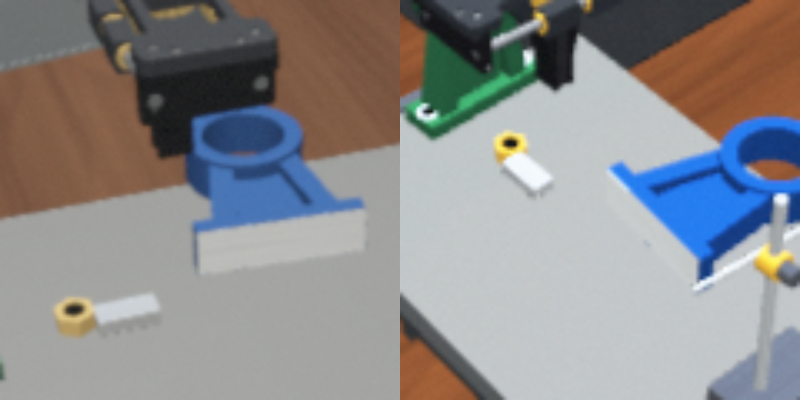

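Picture 8 shows both parts lying together on the plate, clear of the foot (offcut's near end at x≈0.53 against the foot corner at 0.556). Next I'll bring the open gripper round to the overhanging side, pointing -y and 25° down.

Emit:
{"method": "carry_out", "body": {"translation": [[0,0,4],[0,0,8],[0,0,12],[0,2,15],[1,5,15],[2,8,15],[3,11,15],[4,14,15],[5,17,15],[6,20,15],[7,23,15],[8,26,14],[9,28,12],[9.6,29,9],[9.6,29,6],[9.6,29,3],[9.6,29,0],[9.6,29,-3],[9.6,29,-3],[9.6,29,-3]], "dr": [[0,0,0],[0,0,0],[0,0,0],[-0.1,0,0],[-0.2,0,0],[-0.3,0,0],[-0.4,0,0],[-0.5,0,0],[-0.6,0,0],[-0.7,0,0],[-0.8,0,0],[-0.9,0,0],[-1.0,0,0],[-1.1,0,0],[-1.134,0,0],[-1.134,0,0],[-1.134,0,0],[-1.134,0,0],[-1.134,0,0],[-1.134,0,0]], "grip": [0,0,0,0,1,1,1,1,1,1,1,1,1,1,1,1,1,1,1,1]}}

```text
time: 14.85
position: [0.6302, 0.2397, 0.1241]
tool_rot: [0.843, 0.002, -0.002, 0.538]
ft_force: [0.6, -0.7, 1.9]
grip_width: 0.0863
```

Emit:
{"method": "carry_out", "body": {"translation": [[0,0,-2],[0,0,-4],[0,0,-5.2],[0,0,-5.2],[0,0,-5.2],[0,-3,-5.2],[0,-6,-5.2],[0,-8,-5.2],[0,-8,-5.2],[0,-8,-5.2]], "dr": [[0,0,0],[0,0,0],[0,0,0],[0,0,0],[0,0,0],[0,0,0],[0,0,0],[0,0,0],[0,0,0],[0,0,0]], "grip": [1,1,1,1,1,1,1,1,1,1]}}

```text
time: 15.68
position: [0.632, 0.1593, 0.0767]
tool_rot: [0.844, -0.001, 0.0, 0.537]
ft_force: [0.8, 0.9, -0.0]
grip_width: 0.0869
```

Run:
```python
from h import *
import cv2
b=robot.camera("side")["color"];a=robot.camera("scene")["color"]; o=robot.get_obs();print(o["position"],o["tool_rot"],o["ft_force"],o["grip_width"])
b=cv2.resize(b[60:220,190:350],(400,400)); a=cv2.resize(a[90:250,280:440],(400,400))
cv2.imwrite("pics/s6.png",np.hstack([b,a]))
```

```text
[0.63197422 0.16111487 0.0759028 ] [ 8.43917600e-01 -3.15245060e-04  1.15222401e-03  5.36471488e-01] [ 0.04358154 -1.02797512 -0.25344995] 0.08688041766164954
```

View pics/s6.png

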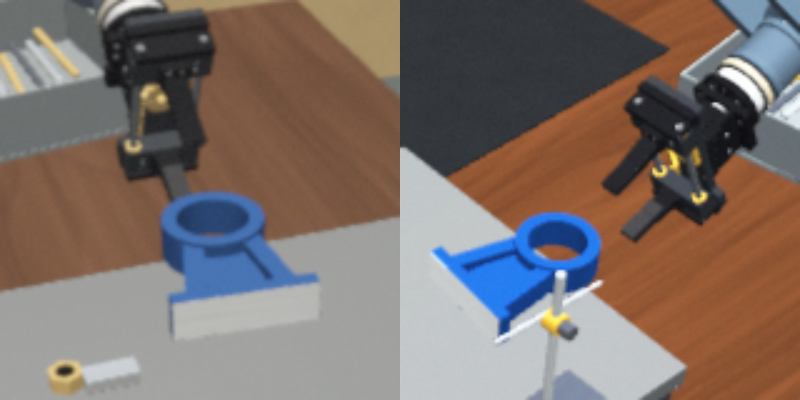

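Run:
```python
from h import *
def proj(cam,p):
    (f,cx,cy),T=K[cam];T=np.array(T);q=T[:,:3].T@(np.array(p)-T[:,3]);return (q[:2]/q[2]*f+[cx,cy]).round(1)
C=np.array([.632,.161,.0759]);ax=np.array([0,-.906,-.423]);u=np.array([0,-.423,.906]);x=np.array([1,0,0])
for off in(.02,.028):
    M=C-off*ax
    for n,s in(("A",-1),("B",1)):
        for dx in(-.0095,.0095):
            for t in(.0435,.0585): 
                p=proj("scene",M+s*t*u+dx*x);print(off,n,dx,t,p,(p-[280,90])*2.5+[400,0])
```

```text
0.02 A -0.0095 0.0435 [366.1 183.5] [615.25 233.75]
0.02 A -0.0095 0.0585 [367.1 186.1] [617.75 240.25]
0.02 A 0.0095 0.0435 [371. 187.] [627.5 242.5]
0.02 A 0.0095 0.0585 [372.1 189.7] [630.25 249.25]
0.02 B -0.0095 0.0435 [359.5 166.9] [598.75 192.25]
0.02 B -0.0095 0.0585 [358.3 163.9] [595.75 184.75]
0.02 B 0.0095 0.0435 [364.7 170.6] [611.75 201.5 ]
0.02 B 0.0095 0.0585 [363.5 167.6] [608.75 194.  ]
0.028 A -0.0095 0.0435 [368.1 181.4] [620.25 228.5 ]
0.028 A -0.0095 0.0585 [369.1 184.1] [622.75 235.25]
0.028 A 0.0095 0.0435 [373. 185.] [632.5 237.5]
0.028 A 0.0095 0.0585 [374.  187.7] [635.   244.25]
0.028 B -0.0095 0.0435 [361.6 164.8] [604. 187.]
0.028 B -0.0095 0.0585 [360.4 161.8] [601.  179.5]
0.028 B 0.0095 0.0435 [366.8 168.5] [617.   196.25]
0.028 B 0.0095 0.0585 [365.6 165.4] [614.  188.5]
```

Picture 9 shows the fingers level with the ring, one above and one below it. The tips match the 28 mm offset prediction ((620,235)/(633,241) seen against (620,229)/(633,238)). Now I'll insert, and compute the tipping arc.

Emit:
{"method": "carry_out", "body": {"translation": [[0,-2,0],[0,-4,0],[0,-6,0],[0,-7,0],[0,-8,0],[0,-8,0],[0,-8,0]], "dr": [[0,0,0],[0,0,0],[0,0,0],[0,0,0],[0,0,0],[0,0,0],[0,0,0]], "grip": [1,1,1,1,1,1,1], "newtons": 3}}

```text
time: 16.37
position: [0.6313, 0.0807, 0.0747]
tool_rot: [0.844, 0.0, 0.0, 0.537]
ft_force: [0.4, -0.1, 0.0]
grip_width: 0.0866
```

```bash
cat > arc.py <<'E'
from h import *
def tcp(th,dy=0,s=.020):
    t=np.radians(th);psi=np.radians(25+65*th/90);g=.0435-.022*np.clip((th-35)/40,0,1)
    ax=np.array([-np.cos(psi),-np.sin(psi)]);u=np.array([-np.sin(psi),np.cos(psi)])
    P=np.array([-.0185+dy,.06])+.1615*np.array([np.cos(t),np.sin(t)])
    q=P+(s+.028)*ax+g*u
    return np.array([.631-.013*(1-np.cos(t)),*q]),psi-np.radians(25),2*g/.087
E
python3 - <<'E'
from arc import *
o=robot.get_obs();print(o["position"],o["ft_force"])
for a in(0,30,60):
    b,pb,_=tcp(a)
    if a==0:b=np.array([.631,.081,.075])
    print(b.round(4))
    T,D,G=[],[],[]
    for k in range(1,21):
        p,r,g=tcp(a+1.5*k);T.append(((p-b)*100).round(1).tolist());D.append([round(r-pb,3),0,0]);G.append(round(float(g),2))
    print(T);print(D);print(G)
E
```

```text
[0.63134843 0.08066307 0.07465622] [ 0.4061904  -0.14592884  0.01735388]
[0.631 0.081 0.075]
[[-0.0, -0.0, 0.7], [-0.0, -0.1, 1.0], [-0.0, -0.1, 1.3], [-0.0, -0.2, 1.6], [-0.0, -0.3, 1.9], [-0.0, -0.4, 2.2], [-0.0, -0.5, 2.5], [-0.0, -0.6, 2.8], [-0.0, -0.7, 3.1], [-0.0, -0.8, 3.4], [-0.1, -0.9, 3.7], [-0.1, -1.1, 4.0], [-0.1, -1.2, 4.2], [-0.1, -1.3, 4.5], [-0.1, -1.5, 4.8], [-0.1, -1.7, 5.1], [-0.1, -1.8, 5.3], [-0.1, -2.0, 5.6], [-0.2, -2.2, 5.8], [-0.2, -2.4, 6.1]]
[[np.float64(0.019), 0, 0], [np.float64(0.038), 0, 0], [np.float64(0.057), 0, 0], [np.float64(0.076), 0, 0], [np.float64(0.095), 0, 0], [np.float64(0.113), 0, 0], [np.float64(0.132), 0, 0], [np.float64(0.151), 0, 0], [np.float64(0.17), 0, 0], [np.float64(0.189), 0, 0], [np.float64(0.208), 0, 0], [np.float64(0.227), 0, 0], [np.float64(0.246), 0, 0], [np.float64(0.265), 0, 0], [np.float64(0.284), 0, 0], [np.float64(0.303), 0, 0], [np.float64(0.321), 0, 0], [np.float64(0.34), 0, 0], [np.float64(0.359), 0, 0], [np.float64(0.378), 0, 0]]
[1.0, 1.0, 1.0, 1.0, 1.0, 1.0, 1.0, 1.0, 1.0, 1.0, 1.0, 1.0, 1.0, 1.0, 1.0, 1.0, 1.0, 1
[... 1436 characters left out ...]
], [-0.6, -5.4, 0.8], [-0.7, -5.7, 0.7]]
[[np.float64(0.019), 0, 0], [np.float64(0.038), 0, 0], [np.float64(0.057), 0, 0], [np.float64(0.076), 0, 0], [np.float64(0.095), 0, 0], [np.float64(0.113), 0, 0], [np.float64(0.132), 0, 0], [np.float64(0.151), 0, 0], [np.float64(0.17), 0, 0], [np.float64(0.189), 0, 0], [np.float64(0.208), 0, 0], [np.float64(0.227), 0, 0], [np.float64(0.246), 0, 0], [np.float64(0.265), 0, 0], [np.float64(0.284), 0, 0], [np.float64(0.303), 0, 0], [np.float64(0.321), 0, 0], [np.float64(0.34), 0, 0], [np.float64(0.359), 0, 0], [np.float64(0.378), 0, 0]]
[0.66, 0.65, 0.63, 0.61, 0.59, 0.57, 0.55, 0.53, 0.51, 0.49, 0.49, 0.49, 0.49, 0.49, 0.49, 0.49, 0.49, 0.49, 0.49, 0.49]
```

Emit:
{"method": "carry_out", "body": {"translation": [[0,0,0.4],[0,-0.1,0.8],[0,-0.1,1.2],[0,-0.2,1.6],[0,-0.3,1.9],[0,-0.4,2.2],[0,-0.5,2.5],[0,-0.6,2.8],[0,-0.7,3.1],[0,-0.8,3.4],[-0.1,-0.9,3.7],[-0.1,-1.1,4.0],[-0.1,-1.2,4.2],[-0.1,-1.3,4.5],[-0.1,-1.5,4.8],[-0.1,-1.7,5.1],[-0.1,-1.8,5.3],[-0.1,-2.0,5.6],[-0.2,-2.2,5.8],[-0.2,-2.4,6.1]], "dr": [[0.019,0,0],[0.038,0,0],[0.057,0,0],[0.076,0,0],[0.095,0,0],[0.113,0,0],[0.132,0,0],[0.151,0,0],[0.17,0,0],[0.189,0,0],[0.208,0,0],[0.227,0,0],[0.246,0,0],[0.265,0,0],[0.284,0,0],[0.303,0,0],[0.321,0,0],[0.34,0,0],[0.359,0,0],[0.378,0,0]], "grip": [1,1,1,1,1,1,1,1,1,1,1,1,1,1,1,1,1,1,1,1]}}

```text
time: 18.03
position: [0.629, 0.0559, 0.1358]
tool_rot: [0.93, 0.0, -0.0, 0.368]
ft_force: [0.4, 0.6, -2.9]
grip_width: 0.0872
```

Run:
```python
from h import *
import cv2
b=robot.camera("side")["color"];a=robot.camera("scene")["color"]; o=robot.get_obs();print(o["position"],o["ft_force"],o["moment"])
b=cv2.resize(b[60:220,190:350],(400,400)); a=cv2.resize(a[90:250,280:440],(400,400))
cv2.imwrite("pics/s7.png",np.hstack([b,a]))
```

```text
[0.62946589 0.05516705 0.13706668] [-0.36108482  1.03693173 -1.48128368] [0.77188819 0.03594465 0.04513458]
```

View pics/s7.png

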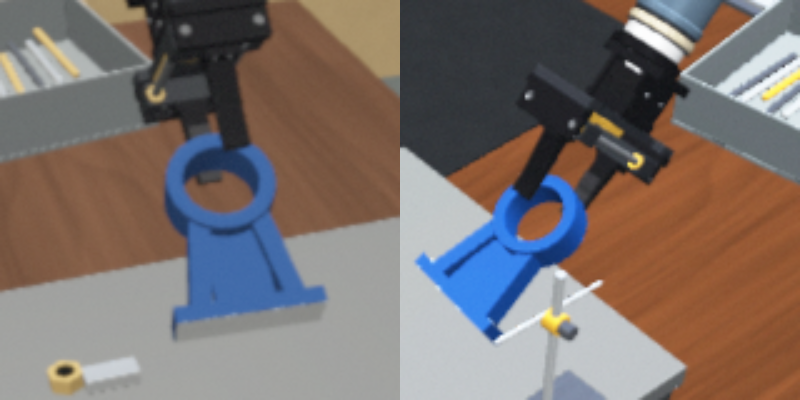

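Picture 10 shows the pedestal tipped to about 28° on the lower finger, heel in place and the upper finger loose. Continuing the arc.

Emit:
{"method": "carry_out", "body": {"translation": [[0,-0.2,0.2],[0,-0.4,0.5],[-0.1,-0.6,0.7],[-0.1,-0.8,0.9],[-0.1,-1.0,1.1],[-0.1,-1.2,1.2],[-0.1,-1.3,1.4],[-0.2,-1.5,1.5],[-0.2,-1.7,1.7],[-0.2,-1.9,1.8],[-0.2,-2.1,2.0],[-0.3,-2.3,2.1],[-0.3,-2.5,2.3],[-0.3,-2.7,2.4],[-0.3,-2.9,2.5],[-0.4,-3.1,2.6],[-0.4,-3.3,2.7],[-0.4,-3.5,2.9],[-0.4,-3.8,3.0],[-0.5,-4.0,3.1]], "dr": [[0.019,0,0],[0.038,0,0],[0.057,0,0],[0.076,0,0],[0.095,0,0],[0.113,0,0],[0.132,0,0],[0.151,0,0],[0.17,0,0],[0.189,0,0],[0.208,0,0],[0.227,0,0],[0.246,0,0],[0.265,0,0],[0.284,0,0],[0.303,0,0],[0.321,0,0],[0.34,0,0],[0.359,0,0],[0.378,0,0]], "grip": [1,1,1,0.99,0.97,0.95,0.93,0.91,0.89,0.87,0.85,0.84,0.82,0.8,0.78,0.76,0.74,0.72,0.7,0.68]}}

```text
time: 19.8
position: [0.6241, 0.0156, 0.1668]
tool_rot: [0.982, 0.0, -0.0, 0.187]
ft_force: [0.7, 0.0, -0.4]
grip_width: 0.0607
```

Run:
```python
from h import *
import cv2
b=robot.camera("side")["color"];a=robot.camera("scene")["color"]; o=robot.get_obs();print(o["position"],o["ft_force"],o["moment"],o["grip_width"])
b=cv2.resize(b[60:220,190:350],(400,400)); a=cv2.resize(a[90:250,280:440],(400,400))
cv2.imwrite("pics/s8.png",np.hstack([b,a]))
```

```text
[0.62416368 0.01481199 0.16721153] [ 0.16879444  0.82986891 -0.05984619] [0.36886711 0.00105134 0.00864447] 0.05999949524235063
```

View pics/s8.png

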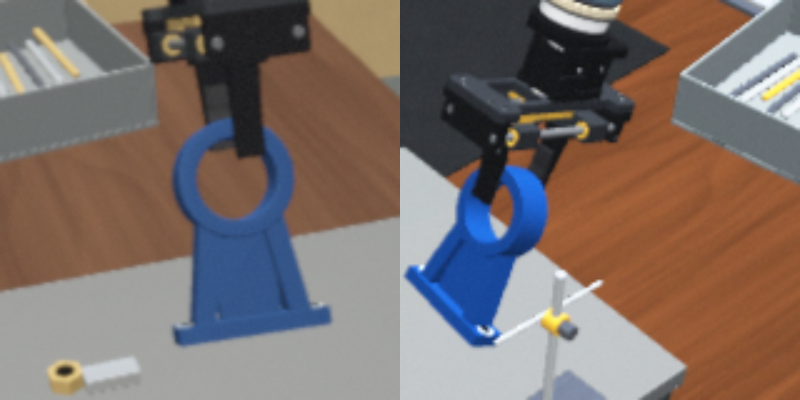

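Picture 11 shows about 60° of tip, still on the heel and still loosely straddled. Now the last 30°, with the jaws narrowed but not clamping.

Emit:
{"method": "carry_out", "body": {"translation": [[0,-0.2,0.1],[-0.1,-0.5,0.2],[-0.1,-0.7,0.3],[-0.1,-0.9,0.3],[-0.2,-1.2,0.4],[-0.2,-1.4,0.5],[-0.2,-1.6,0.5],[-0.2,-1.9,0.6],[-0.3,-2.1,0.6],[-0.3,-2.4,0.7],[-0.3,-2.7,0.7],[-0.4,-3.0,0.8],[-0.4,-3.4,0.8],[-0.4,-3.7,0.8],[-0.5,-4.0,0.8],[-0.5,-4.2,0.8],[-0.5,-4.4,0.8],[-0.5,-4.6,0.8],[-0.5,-4.7,0.8],[-0.5,-4.7,0.8]], "dr": [[0.019,0,0],[0.038,0,0],[0.057,0,0],[0.076,0,0],[0.095,0,0],[0.113,0,0],[0.132,0,0],[0.151,0,0],[0.17,0,0],[0.189,0,0],[0.208,0,0],[0.227,0,0],[0.246,0,0],[0.265,0,0],[0.284,0,0],[0.293,0,0],[0.303,0,0],[0.312,0,0],[0.321,0,0],[0.321,0,0]], "grip": [0.66,0.65,0.63,0.61,0.59,0.57,0.55,0.53,0.51,0.5,0.5,0.5,0.5,0.5,0.5,0.5,0.5,0.5,0.5,0.5]}}

```text
time: 21.57
position: [0.619, -0.0314, 0.1745]
tool_rot: [1.0, 0.0, -0.0, 0.028]
ft_force: [-1.0, -0.4, 0.4]
grip_width: 0.0436
```

Emit:
{"method": "carry_out", "body": {"translation": [[0,-0.1,0],[0,-0.2,0],[0,-0.4,0],[-0.1,-0.5,0],[-0.1,-0.7,0],[-0.1,-0.8,-0.1],[-0.2,-1.0,-0.1],[-0.2,-1.0,-0.1],[-0.2,-1.0,-0.1],[-0.2,-1.0,-0.1]], "dr": [[0.009,0,0],[0.019,0,0],[0.028,0,0],[0.038,0,0],[0.047,0,0],[0.057,0,0],[0.057,0,0],[0.057,0,0],[0.057,0,0],[0.057,0,0]], "grip": [0.5,0.5,0.5,0.5,0.5,0.5,0.5,0.5,0.5,0.5]}}

```text
time: 22.4
position: [0.617, -0.0407, 0.1735]
tool_rot: [1.0, 0.0, -0.0, -0.0]
ft_force: [0.2, 1.2, 0.9]
grip_width: 0.0435
```

Run:
```python
from h import *
import cv2
b=robot.camera("side")["color"];a=robot.camera("scene")["color"]; o=robot.get_obs();print(o["position"],o["tool_rot"],o["ft_force"],o["moment"],o["grip_width"])
cv2.imwrite("pics/s9b.png",b);cv2.imwrite("pics/s9a.png",a)
def blue(im,cam):
    h=cv2.cvtColor(im,cv2.COLOR_BGR2HSV);m=cv2.inRange(h,(105,120,40),(125,255,255))
    n,l,st,c=cv2.connectedComponentsWithStats(m);i=1+st[1:,4].argmax() if cam=="side" else None
    for k in np.argsort(-st[1:,4])[:4]+1: print(cam,st[k].tolist(),c[k].round(1))
blue(b,"side");blue(a,"scene")
```

```text
[ 0.61704284 -0.04064813  0.17360472] [ 9.99999862e-01  5.21172173e-04  5.08781923e-05 -3.07042431e-05] [ 0.48172535 -0.28375754  1.04949616] [0.03909733 0.04386678 0.04148273] 0.04367479250034647
side [261, 118, 62, 89, 3015] [290.1 167.8]
side [260, 191, 4, 3, 7] [261.3 192. ]
scene [24, 244, 41, 63, 1669] [ 43.4 271.8]
scene [280, 163, 38, 71, 1594] [300.3 196.5]
```

Emit:
{"method": "carry_out", "body": {"translation": [[0,0,0],[0,0,0],[0,0,0],[0,0,0],[0,0,0],[0,0,0],[0,0,1],[0,0,2],[0,0,4],[0,0,6],[0,0,8],[0,0,9],[0,0,9],[0,0,9]], "dr": [[0,0,0],[0,0,0],[0,0,0],[0,0,0],[0,0,0],[0,0,0],[0,0,0],[0,0,0],[0,0,0],[0,0,0],[0,0,0],[0,0,0],[0,0,0],[0,0,0]], "grip": [0.6,0.7,0.85,0.9,0.9,0.9,0.9,0.9,0.9,0.9,0.9,0.9,0.9,0.9]}}

```text
time: 23.67
position: [0.6172, -0.0409, 0.2643]
tool_rot: [1.0, 0.0, 0.001, 0.0]
ft_force: [-0.5, -1.2, -1.0]
grip_width: 0.0784
```

Run:
```python
from h import *
import cv2
b=robot.camera("side")["color"];a=robot.camera("scene")["color"]; o=robot.get_obs();print(o["position"],o["ft_force"])
b=cv2.resize(b[90:230,220:360],(400,400)); a=cv2.resize(a[120:260,240:380],(400,400))
cv2.imwrite("pics/s10.png",np.hstack([b,a]))
```

```text
[ 0.61609747 -0.04065226  0.2624199 ] [ 0.34456378 -0.14385837 -0.18175358]
```

The viewing limit is reached, so I'll check the stance by fitting the model silhouette to both cameras.

```bash
cat > fit.py <<'E'
from h import *
import cv2
from scipy.optimize import minimize
from scipy.spatial.transform import Rotation as R
def proj(cam,p):
    (f,cx,cy),T=K[cam];T=np.array(T);q=(p-T[:,3])@T[:,:3];return q[:,:2]/q[:,2:]*f+[cx,cy]
S=4
def box(hx,hy,z0,z1):return np.array([[a,b,c] for a in(-hx,hx) for b in(-hy,hy) for c in(z0,z1)])
t=np.linspace(0,2*np.pi,60)
circ=lambda r,x:np.c_[0*t+x,r*np.cos(t),.12+r*np.sin(t)]
legs=np.array([[a,s*b,c] for a in(-.014,.014) for s in(-1,1) for b,c in((.047,.014),(.03,.09))])
def mask(cam,p):
    M=R.from_euler("ZYX",[p[2],p[3],0]).as_matrix();w=lambda P:proj(cam,P@M.T+[p[0],p[1],.06])
    m=np.zeros((420*S,560*S),np.uint8)
    for P in(box(.018,.06,0,.014),legs,np.r_[circ(.045,-.018),circ(.045,.018)]):
        cv2.fillConvexPoly(m,cv2.convexHull((w(P)*S).astype(np.int32)),255)
    h=np.zeros_like(m);g=np.zeros_like(m)
    cv2.fillConvexPoly(h,(w(circ(.031,-.018))*S).astype(np.int32),255);cv2.fillConvexPoly(g,(w(circ(.031,.018))*S).astype(np.int32),255)
    m[(h&g)>0]=0
    return cv2.resize(m,(560,420),interpolation=cv2.INTER_AREA)/255.
def run():
    obs={}
    for c,(x0,x1,y0,y1) in {"side":(230,350,100,220),"scene":(262,345,150,250)}.items():
        im=robot.camera(c)["color"].astype(int);b,g,r=im[...,0],im[...,1],im[...,2]
        m=((b>1.5*r)&(b>1.25*g)&(b>50)).astype(float);k=np.zeros_like(m);k[y0:y1,x0:x1]=1;obs[c]=m*k
    # per-camera shift lets the 2 mm calibration float
    f=lambda p:sum(np.abs(mask(c,p)-m).sum() for c,m in obs.items())
    best=min((minimize(f,[.615,-.037,y0,t0],method="Nelder-Mead",options=dict(initial_simplex=np.array([.615,-.037,y0,t0])+np.r_[np.zeros((1,4)),np.diag([.01,.01,.1,.06])],maxiter=200)) for y0,t0 in((-np.pi/2-.08,0),(-np.pi/2-.08,.05))),key=lambda r:r.fun)
    print("x,y,yaw-(-90),tilt(deg)",best.x[:2].round(4),np.degrees(best.x[2]+np.pi/2).round(1),np.degrees(best.x[3]).round(2),"resid",best.fun,"area",[m.sum() for m in obs.values()])
if __name__=="__main__":run()
E
python3 fit.py
```

```text
x,y,yaw-(-90),tilt(deg) [ 0.6144 -0.0391] -5.9 0.2 resid 447.6941176470589 area [np.float64(3315.0), np.float64(1772.0)]
```

Standing upright (tilt about 0.2°) at (0.614,-0.039). Now the press: shut the fingers, centre on the crown and lower in small steps.

Emit:
{"method": "carry_out", "body": {"translation": [[-0.3,0.2,0],[-0.3,0.2,0],[-0.3,0.2,0],[-0.3,0.2,0],[-0.3,0.2,0],[-0.3,0.2,0],[-0.3,0.2,-2],[-0.3,0.2,-4],[-0.3,0.2,-5],[-0.3,0.2,-5.7],[-0.3,0.2,-6.0],[-0.3,0.2,-6.2],[-0.3,0.2,-6.2],[-0.3,0.2,-6.2]], "dr": [[0,0,0],[0,0,0],[0,0,0],[0,0,0],[0,0,0],[0,0,0],[0,0,0],[0,0,0],[0,0,0],[0,0,0],[0,0,0],[0,0,0],[0,0,0],[0,0,0]], "grip": [0,0,0,0,0,0,0,0,0,0,0,0,0,0]}}

```text
time: 25.03
position: [0.6147, -0.039, 0.2024]
tool_rot: [1.0, 0.0, 0.001, 0.0]
ft_force: [0.0, -0.0, 0.6]
grip_width: 0.0016
```

Emit:
{"method": "carry_out", "body": {"translation": [[0,0,-0.1],[0,0,-0.2],[0,0,-0.3],[0,0,-0.3],[0,0,-0.3]], "dr": [[0,0,0],[0,0,0],[0,0,0],[0,0,0],[0,0,0]], "grip": [0,0,0,0,0]}}

```text
time: 25.45
position: [0.614, -0.0388, 0.1986]
tool_rot: [1.0, 0.0, 0.0, -0.0]
ft_force: [-0.5, -1.5, 0.1]
grip_width: 0.0003
```

Emit:
{"method": "carry_out", "body": {"translation": [[0,0,-0.1],[0,0,-0.2],[0,0,-0.2],[0,0,-0.2]], "dr": [[0,0,0],[0,0,0],[0,0,0],[0,0,0]], "grip": [0,0,0,0]}}

```text
time: 25.78
position: [0.6139, -0.0389, 0.1964]
tool_rot: [1.0, 0.0, -0.0, -0.0]
ft_force: [0.3, -1.1, 0.2]
grip_width: 0.0006
```

Emit:
{"method": "carry_out", "body": {"translation": [[0,0,-0.05],[0,0,-0.1],[0,0,-0.1],[0,0,-0.1]], "dr": [[0,0,0],[0,0,0],[0,0,0],[0,0,0]], "grip": [0,0,0,0]}}

```text
time: 26.12
position: [0.6141, -0.0389, 0.1957]
tool_rot: [1.0, 0.0, 0.0, 0.0]
ft_force: [-0.9, 0.5, 1.1]
grip_width: 0.0006
```

Emit:
{"method": "carry_out", "body": {"translation": [[0,0,-0.05],[0,0,-0.1],[0,0,-0.1],[0,0,-0.1]], "dr": [[0,0,0],[0,0,0],[0,0,0],[0,0,0]], "grip": [0,0,0,0]}}

```text
time: 26.45
position: [0.6141, -0.0389, 0.1957]
tool_rot: [1.0, 0.0, 0.0, 0.0]
ft_force: [-1.3, -0.9, 5.6]
grip_width: 0.0002
```

Contact with about 6 N. I'll hold for a second, then lift off.

Emit:
{"method": "carry_out", "body": {"translation": [[0,0,0],[0,0,0],[0,0,0],[0,0,0],[0,0,0],[0,0,0],[0,0,0],[0,0,0],[0,0,0],[0,0,0],[0,0,0],[0,0,0]], "dr": [[0,0,0],[0,0,0],[0,0,0],[0,0,0],[0,0,0],[0,0,0],[0,0,0],[0,0,0],[0,0,0],[0,0,0],[0,0,0],[0,0,0]], "grip": [0,0,0,0,0,0,0,0,0,0,0,0]}}

```text
time: 27.45
position: [0.6141, -0.0389, 0.1956]
tool_rot: [1.0, 0.0, 0.0, 0.0]
ft_force: [-1.2, 0.5, 5.4]
grip_width: 0.0003
```

Emit:
{"method": "carry_out", "body": {"translation": [[0,0,0.2],[0,0,0.6],[0,0,1.5],[0,0,3],[0,0,6],[0,0,9],[0,0,12],[0,0,12],[0,0,12],[0,0,12]], "dr": [[0,0,0],[0,0,0],[0,0,0],[0,0,0],[0,0,0],[0,0,0],[0,0,0],[0,0,0],[0,0,0],[0,0,0]], "grip": [0,0,0,0,0,0,0,0,0,0]}}

```text
time: 28.28
position: [0.6136, -0.0387, 0.3144]
tool_rot: [1.0, 0.0, -0.0, -0.0]
ft_force: [-0.8, -1.1, -0.3]
grip_width: 0.0004
```

Run:
```python
import fit,cv2
from h import *
fit.run()
a=robot.camera("side")["color"].astype(int); r=cv2.imread("pics/side0.png").astype(int)
d=abs(a-r).sum(2)
print("gauge diff",d[88:195,352:400].mean(),"green diff",d[133:240,150:192].mean(), robot.get_obs()["ft_force"])
```

```text
x,y,yaw-(-90),tilt(deg) [ 0.6146 -0.0391] -6.7 0.14 resid 446.1333333333332 area [np.float64(3315.0), np.float64(1771.0)]
gauge diff 5.648753894080997 green diff 5.45838896306186 [-0.35393387 -0.0792633  -0.50813178]
```

```bash
python3 -c "
from rig import robot
print(robot.hand_in(), robot.get_obs()['time'])"
```

```text
the job is handed in; nothing more can be done
the job is handed in; nothing more can be done
```

The blue pedestal is standing upright by itself on the plate, and I handed the job in at about 28.5 s of the 69 s allowed. No verdict was reported.

**What I did**
- **Clearing the foot:** I swept the offcut and nut along the plate, clear of where the foot lands. Two earlier sweeps missed because the real fingertips sit about 28 mm short of the reported TCP. I found that by touching the plate at up to about 41 N, then corrected for it.
- **Tipping:** I raised the pedestal on its heel with one finger under the ring. The other finger stayed loose above it, so the pedestal was never gripped. I then opened the jaws and backed off.
- **Press check:** I pressed the top of the ring with the shut fingers at about 5.5 N for over a second, then lifted clear.

**Last checks**
- **Stance:** the outline fit from two cameras gave a lean of 0.20° before the press and 0.14° after. The fitted position was the same to 0.2 mm, at (0.614, -0.039).
- **Gripper:** the force reading is about zero, and the fingers are about 12 cm above the ring.
- **Green pedestal and scribing block:** image differences from the start are small and give no sign that either moved. I did not measure their poses.
- **Offcut and nut:** last seen lying on the plate during tipping. I did not check them again at the end.

**What disagreed**
- **Tip offset:** if the judge works from the reported pose, the grasp point during the press was at 0.215 m, below the required 0.225 m. By touch and in the pictures it was about 0.244 m, which is why I handed it in.
- **Final picture:** the 12-picture limit was reached, so I checked the final stance only by this fit, not by eye.

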